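# Lock the reagent box with the curved pin

## Task

Lock the green reagent box: fold its yellow hasp leaf down flat over the dark steel eye, then thread the red-handled curved pin through the eye, turning it gently along its own arc without forcing it, until the red handle is fully home against the eye. Let go so that the pin lies flat on the leaf, and leave the other things where they are.

Things in the scene. Friction and masses are not known exactly. Their poses are not given: they have to be found in the camera images.
- box: Green steel lock box, fixed to the bench, 244 x 224 mm and 104 mm high to its flat grey deck. Origin: centre of its underside; z up, x from the box's front (robot side) to its back, y to its left.
- eye_track: Middle of the eye's clamp track: box centre, 3.5 mm above the deck; axes as box. Eye: upright dark steel block, 45 mm along box x, 8 along y (centred here in y), top 19 mm above deck. Through it along y: a hole 9 mm wide in x (18 mm steel either side), from deck to 13 mm up. Block is clamped immovably anywhere from -12 to +12 mm in box x of here: NOT measured, must be felt or seen.
- leaf (a joint): Yellow hasp leaf, 115 x 88 x 4 mm. 0 = flat in its recess, flush with the deck, the eye standing through its slot; grows as it swings up towards the box's back (1.57 = upright). Starts at 1.35 to 1.9 rad. A stiff hinge (about 0.09 N m) holds it where left; push its back face forward and down. Slot 14 to 86 mm from the hinge, 16 mm wide; solid front end 86 to 115 mm.
- leaf_hinge (a point): The middle of the leaf's hinge line, 50 mm behind the box's centre (box +x) at the height of the deck top (104 mm above the bench); axes as the box. The leaf at 0 runs from here to box -x.
- pin_arc (a point): Arc centre of the curved pin, at mid rod (3.5 mm above what it lies on). 7 mm steel rod bent to 35 mm centre-line radius in this frame's xy plane, z up. Counter-clockwise from +x, it runs from the tip at -138 deg (5 mm thick, cut square, to -130) to the handle at +7. Mass about 0.12 kg. Starts flat on the bench, any yaw. It is threaded tip first, clockwise from above.
- pin_handle (a point): Middle of the curved pin's upright red handle, 16 x 16 mm, 74 mm tall with its black cap, at x 35, y 12 mm of pin_arc; 35 mm above what the pin lies on; axes as pin_arc. Its face at y 4 mm stops against the eye's side when home: then the eye's hole is at x 35, y 0 of pin_arc, and the pin's x axis is parallel to box x, pointing either way.
- straight_handle (a point): Middle of the blue square handle (16 x 16 x 74 mm, this point 35 mm up) of a straight pin, not wanted; its 107 mm rod lies along its own x.
- amber: Small amber bottle, 44 mm across, 90 mm tall; origin at its base centre. Leave alone.
- jar: White jar with blue cap, 64 mm across, 100 mm tall; origin at its base centre. Leave alone.
- beaker: Clear beaker, 70 mm across, 90 mm tall; origin at its base centre. Leave alone.
- timer: White bench timer, 50 x 70 x 18 mm; origin at its base centre. Leave alone.
- tip_box: Blue pipette-tip box with clear lid, 120 x 80 x 70 mm; origin at its base centre. Leave alone.

How it is judged:
By the outcome, as a careful person would: the job done as asked, in the order asked, and still so for the second after the job is handed in, with the robot touching nothing.
It also fails if it takes over 72 s, if anything falls off the work surface, if the arm or the gripper's body presses on something with over 40 N, if the wrist force passes 120 N, or if a joint passes its speed limit or range.

## Robot

A 6-joint arm with a two-finger parallel gripper is mounted at the origin on the work surface. World frame = base frame: x ahead of the robot, y to its left, z up, the work surface at z = 0. Lengths are in m, angles in rad, forces in N, time in s.
With the tool pointing down it reaches from about 0.375 to 0.975 m from the base axis. Payload 3.8 kg.
Tool frame: the origin (TCP) lies midway between the tips of the shut fingers; the grasp point (between the pads) lies 19 mm behind it (bot.grip_point_offset is the z of the grasp point in the tool frame, in m); z points along the fingers, y is the line along which they close (so a half turn about z gives the same grasp; the last joint's range is limited). The gripper opens to 85 mm and grips with 20 to 120 N. Pads are 22 mm wide; open, the fingers measure 114 mm over their backs; the gripper's body (76 mm by 85 mm) begins 54 mm behind the grasp point. The pads swing forward as they close: fully open they stand 13 mm farther back than shut.
Start: joints at [1.088, 0.264, 1.604, -0, 1.274, -0.037], TCP at [0.291, 0.609, 0.231] pointing down, gripper open.
Joint ranges: [-2.63, 2.63], [-0.94, 2.18], [0.31, 2.57], [-1.31, 4.45], [0, 2.66], [-2.55, 2.55]. Speed limits (rad/s): [2.57, 2.57, 3.14, 3.14, 3.14, 3.14].

## Interface

Orientations are given as a rotation vector (axis times angle).
In Python, from workcell import sensors, optics, order, bot gives the robot as it stands.
- The arm moves only by the tool play_rows, never from a script. Its argument "commands" is a list of rows, each a list of 6 numbers: the shift along the tool's x, y, z in cm, then the turn, a rotation vector about the tool's x, y, z in rad. In form: [[dx, dy, dz, wx, wy, wz], ...]. A call has 1 to 5 rows; each row shifts and turns the commanded pose from where the row before left it, along the tool's axes as they then stand; what a row does not reach is not made up. A row lasts 1/12 s, in which the tool goes at most 41.7 mm and 7.16 degrees, less where a joint would pass 70% of its speed; a pose out of reach is approached as far as the arm can. A call with a gripper value outside its range is refused whole. "grip" is the closure, from 0 (fully open) to 1 (shut), set as the call begins (left out, the last holds). The fingers move at their own pace and stop on an object; "force" is the grip in N (left out, the last holds). Time passes only in rows, so rows that do not move let the fingers close. It gives the time, the measured TCP pose, the force, the opening and the grip force at its end, in the units of the state.
- sensors.read_state(): the state, without advancing time (a new reading comes with each control period).
- optics.read_camera(name): name is "scene" or "top"; returns the picture (384x512x3 uint8, red, green, blue); there is no depth.
- optics.camera_info(name): a dict with "mtx" (3x3 intrinsics, pixels), "R" (3x3) and "t" (3): a world point X has camera coordinates R X + t. Camera axes: x right, y down, z forward; pixel columns grow to the right and rows downward; lengths in m; the calibration is good to about 2 mm. A picture is of the moment at which its call begins. camera_info takes no time and is no camera call.
- order.finish_job(): hands the job in; it is judged then, once.
The state is a dict: "time": time; "q": joint angles; "joint_vel": joint speeds; "joint_torque": joint torques, N m; "tool_pos": TCP position; "tcp_rot": TCP orientation; "wrist_force": force on the tool from outside, world axes, zero at the start; "torque": the same for the moment, N m; "width": opening from 0.0 (shut) to 1.0 (fully open); "grip_force": force on a finger pad.
Only numpy, scipy, OpenCV 4.12 (cv2) and the standard library are available. Lean on these libraries where they do the work, as an engineer would, in place of code of your own. Each camera call takes 0.05 s, during which the arm holds its last target. There are 200 camera calls.

## Working session

There is one attempt and no reset: what is moved stays moved. The work goes in short steps, Python scripts to look and compute and a tool call to move; the robot and the scene stay as the last step left them, time stands still between calls to the robot, and variables do not carry over. Pictures are saved under pics/ and viewed, at most 10 in all, crops included, and the job is handed in when it is done.

Besides the shell and the picture viewer there is one more tool, called after ">>>" as name([rows], argument=value, ...), one row to a line, values as JSON. play_rows: Moves the arm, as the interface text tells. Its arguments: {"type":"object","properties":{"commands":{"type":"array","items":{"type":"array","items":{"type":"number"}}},"grip":{"type":"number"},"force":{"type":"number"}},"required":["commands"]}

```bash
mkdir -p pics; ls; python3 - <<'E'
from workcell import sensors, optics, bot
import cv2, numpy as np
s=sensors.read_state(); print(s)
ims=[]
for n in("scene","top"):
    i=optics.camera_info(n); print(n,i); im=optics.read_camera(n); cv2.imwrite(f"pics/{n}0.png",im[...,::-1]); 
print(bot.grip_point_offset)
E
```

```text
pics
{'time': 0.0, 'q': array([ 1.08802599e+00,  2.64788562e-01,  1.60538921e+00,  2.23898466e-05,
        1.27372193e+00, -3.68910413e-02]), 'joint_vel': array([ 1.50670190e-03,  1.01848091e-03,  6.13577047e-05, -1.39874261e-04,
        2.59372695e-05,  4.34818053e-04]), 'joint_torque': array([ 2.60794252e-03, -5.15118062e+01, -3.67304385e+01,  1.14694722e-04,
        1.28174003e-02,  9.49342706e-06]), 'tool_pos': array([0.29073721, 0.60834953, 0.22992998]), 'tcp_rot': array([-0.69447222, -3.06324122,  0.00349294]), 'wrist_force': array([ 0.37223177, -0.11312338,  0.1115521 ]), 'torque': array([-0.00836327, -0.02106746, -0.0578129 ]), 'grip_force': 0.0, 'width': 1.0007682004470888}
scene {'mtx': array([[484.54965436,   0.        , 267.07367184],
       [  0.        , 484.54965436, 189.80981691],
       [  0.        ,   0.        ,   1.        ]]), 'R': array([[ 0.32130024,  0.9469725 ,  0.00304048],
       [ 0.59043156, -0.19781643, -0.78246995],
       [-0.74037607,  0.25320298, -0.62268092]]), 't': array([-0.25408037, -0.23200056,  1.50472189])}
top {'mtx': array([[460.54596751,   0.        , 259.94724747],
       [  0.        , 460.54596751, 197.67632685],
       [  0.        ,   0.        ,   1.        ]]), 'R': array([[-0.02162782, -0.9997522 , -0.00527045],
       [-0.99292995,  0.02209506, -0.11662724],
       [ 0.1167148 ,  0.00271079, -0.99316177]]), 't': array([0.09438757, 0.56671999, 1.14284436])}
-0.0187
```

View pics/scene0.png

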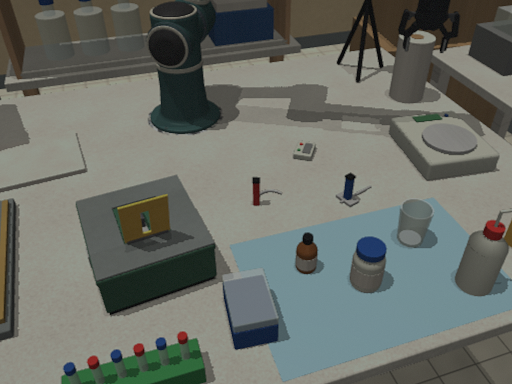

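View pics/top0.png

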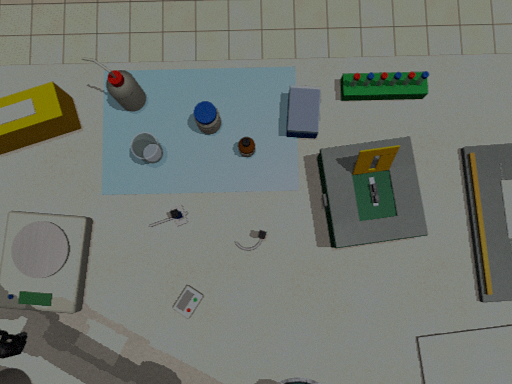

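Scene: box at left (145,240) with the yellow leaf up, red pin at (258,192). Top: box deck corners about (320,153), (410,138), (427,235), (331,247), eye at (374,190), pin at (255,240). Enlarging both areas.

```bash
cat > h.py <<'E'
import numpy as np, cv2
from workcell import sensors, optics
def ray(n,uv):
    i=optics.camera_info(n); R,t=i["R"],i["t"]
    d=R.T@np.linalg.inv(i["mtx"])@np.array([uv[0],uv[1],1.]); return -R.T@t,d
def onz(n,uv,z):
    c,d=ray(n,uv); return c+d*(z-c[2])/d[2]
def proj(n,X):
    i=optics.camera_info(n); p=i["mtx"]@(i["R"]@np.asarray(X,float)+i["t"]); return p[:2]/p[2]
def crop(im,x,y,w,h,k): return cv2.resize(im[y:y+h,x:x+w],None,fx=k,fy=k,interpolation=cv2.INTER_CUBIC)
E
python3 - <<'E'
from h import *
a=cv2.imread("pics/top0.png"); b=cv2.imread("pics/scene0.png")
A=crop(a,315,130,120,125,4)[:, :480]   # 480x500
g=lambda im:(255*(im/255.)**.6).astype(np.uint8)
B=crop(a,228,222,45,35,7); C=crop(b,245,170,45,40,7)
o=np.zeros((600,800,3),np.uint8); o[:500,:480]=A; o[:245,485:800]=B; o[250:530,485:800]=C
cv2.imwrite("pics/c1.png",g(o))
# deck: grey region corners
for uv in [(320,153),(410,138),(427,235),(331,247)]: print(onz("top",uv,.104).round(4))
print(onz("top",(374,190),.12))
E
```

```text
[ 0.6662 -0.0663  0.104 ]
[ 0.6984 -0.2863  0.104 ]
[ 0.4624 -0.3126  0.104 ]
[ 0.439  -0.0839  0.104 ]
[ 0.57075894 -0.18851395  0.12      ]
```

View pics/c1.png

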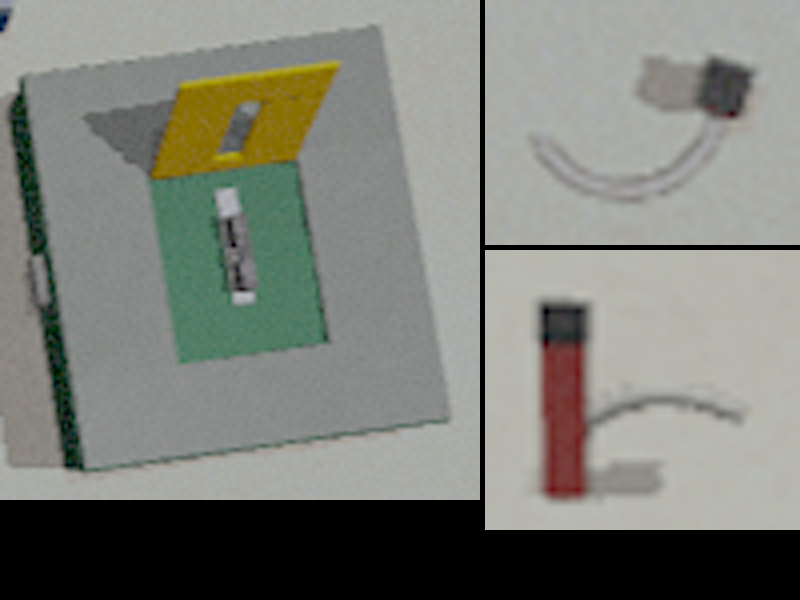

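Crop: deck corners clear, eye dark strip roughly (237,252) in the crop, with light track ends at (227,195) and (243,297). Pin's arc opens upward in the image, tip at left (533,135), handle at right (727,87).

```bash
python3 - <<'E'
from h import *
from scipy.optimize import least_squares as LS
D=[onz("top",(u/4-.375+315,v/4-.375+130),.104)[:2] for u,v in [(22,77),(378,27),(448,420),(85,468)]]
D=np.array(D); M=np.array([(122,112),(122,-112),(-122,-112),(-122,112)])/1e3
def rot(a): return np.array([[np.cos(a),-np.sin(a)],[np.sin(a),np.cos(a)]])
r=LS(lambda p:(D-(M@rot(p[2]).T+p[:2])).ravel(),[.57,-.19,0]); bx=r.x; print("box",bx,np.degrees(bx[2]),(r.fun*1e3).round(1))
B=lambda x,y,z:np.append(rot(bx[2])@[x,y]+bx[:2],z)
inv=lambda P:np.append(rot(bx[2]).T@(P[:2]-bx[:2]),P[2])
for n,X in [("ctr",(0,0,.104)),("eye top",(0,0,.123)),("hinge",(.05,0,.104))]: print(n,B(*X).round(4),proj("top",B(*X)),proj("scene",B(*X)))
# leaf top corners: intersect ray w/ plane box y=+-44
for uv,y in [((180,85),.044),((340,63),-.044)]:
    c,d=ray("top",(uv[0]/4-.375+315,uv[1]/4-.375+130)); c2,e=inv(c),np.append(rot(bx[2]).T@d[:2],d[2])
    P=c2+e*(y-c2[1])/e[1]; v=P-[.05,0,.104]; print("leaf",P.round(4),np.hypot(v[0],v[2]),np.arctan2(v[2],-v[0]))
# pin
rod=[onz("top",((u-485)/7-.43+228,v/7-.43+222),.0035)[:2] for u,v in [(540,140),(565,172),(590,188),(625,193),(660,185),(690,160),(715,125)]]
rod2=[onz("scene",((u-485)/7-.43+245,(v-250)/7-.43+170),.0035)[:2] for u,v in [(620,408),(660,400),(700,404),(742,418)]]
cap=onz("top",((727-485)/7-.43+228,87/7-.43+222),.072)[:2]
cap2=onz("scene",((563-485)/7-.43+245,(306-250)/7-.43+170),.072)[:2]
hb=onz("scene",((565-485)/7-.43+245,(493-250)/7-.43+170),.0)[:2]
tip=onz("top",((533-485)/7-.43+228,133/7-.43+222),.0035)[:2]
for nm,R in(("top",rod),("scene",rod2),("both",rod+rod2)):
    R=np.array(R); f=LS(lambda p:np.hypot(*(R-p).T)-.035,R.mean(0)+[.03,0]); c=f.x
    print(nm,c,(f.fun*1e3).round(1),"hang",np.degrees(np.arctan2(*(cap-c)[::-1])),np.hypot(*(cap-c)),"tip",np.degrees(np.arctan2(*(tip-c)[::-1])))
print("cap",cap,cap2,"hb",hb,"reach",np.hypot(*cap))
# dark profile of the eye in the top view along box x
a=cv2.imread("pics/top0.png").astype(np.float32).sum(2)/3
for y in (-2,0,2,4,6):
  pr=[]
  for x in range(-44,46,4):
    u=proj("top",B(x/1e3,y/1e3,.123)); pr.append(int(cv2.remap(a,np.float32([[u[0]]]),np.float32([[u[1]]]),1)[0,0]))
  print(y,pr)
E
```

```text
box [ 0.57045739 -0.18965985  0.11557351] 6.621874466110675 [-2.3 -2.6 -2.1  2.4  1.1  3.2  3.3 -3. ]
ctr [ 0.5705 -0.1897  0.104 ] [372.87977397 191.00153314] [142.09728014 220.27269451]
eye top [ 0.5705 -0.1897  0.123 ] [374.79826728 189.94656787] [140.58270352 213.12749679]
hinge [ 0.6201 -0.1839  0.104 ] [369.45547176 170.65441505] [148.48178235 236.04135813]
leaf [0.0791 0.044  0.2207] 0.12029452597015823 1.815241987979034
leaf [ 0.0793 -0.044   0.2202] 0.11985689679690405 1.817350691473243
top [0.4741787  0.11691999] [-0.4 -0.1  0.6  0.3  0.1 -1.1  0.5] hang -89.4758598377267 0.038526211645579754 tip 110.3064065276633
scene [0.4784314  0.11639291] [ 0.2  0.1 -0.6  0.4] hang -95.86061726241593 0.038197170432908614 tip 116.04854168312029
both [0.47579951 0.11621665] [ 0.9  1.6  2.3  1.9  1.4 -0.4  0.4 -2.4 -2.4 -2.6 -0.5] hang -91.92075828832901 0.03784252393629991 tip 112.27641689257375
cap [0.47453113 0.07839539] [0.46711131 0.08149602] hb [0.47821437 0.0778054 ] reach 0.48096323436688426
-2 [57, 56, 78, 102, 60, 72, 82, 85, 76, 61, 56, 66, 66, 76, 70, 73, 103, 100, 90, 81, 54, 54, 50]
0 [57, 57, 97, 134, 52, 67, 78, 85, 68, 53, 57, 74, 65, 80, 76, 86, 128, 133, 121, 100, 50, 53, 51]
2 [56, 56, 103, 135, 30, 52, 57, 75, 52, 52, 56, 63, 49, 65, 65, 89, 137, 134, 138, 110, 51, 54, 51]
4 [56, 58, 103, 133, 13, 30, 29, 28, 41, 66, 57, 18, 27, 32, 23, 84, 138, 133, 137, 110, 51, 54, 54]
6 [57, 56, 101, 136, 21, 18, 22, 28, 49, 77, 66, 25, 17, 17, 23, 92, 137, 134, 137, 103, 51, 53, 47]
```

Measured: box at (0.570, -0.190), yaw 6.6°; leaf at about 1.82 rad; eye about -5 mm along box x; pin handle at (0.476, 0.078), pin yaw about -109°. First I go behind the leaf with the fingers shut.

>>> play_rows([
  [0,0,-0.8,0,0,0.1122],
  [0,0,-0.8,0,0,0.1122],
  [0,0,-0.8,0,0,0.1122],
  [0,0,-0.8,0,0,0.1122],
  [0,0,-0.8,0,0,0.1122],
], grip=1)

```text
time: 0.52
tool_pos: [0.2908, 0.6087, 0.2708]
tcp_rot: [1.523, 2.748, -0.002]
wrist_force: [0.4, 0.0, -0.0]
width: 0.301
grip_force: 0.0
```

>>> play_rows([
  [0,0,-0.8,0,0,0.1122],
  [0,0,-0.8,0,0,0.1122],
  [0,0,-0.8,0,0,0.1122],
  [0,0,-0.8,0,0,0.1122],
  [-3.3,1.2,0,0,0,0],
])

```text
time: 0.93
tool_pos: [0.3048, 0.5817, 0.3042]
tcp_rot: [-2.089, -2.342, -0.005]
wrist_force: [1.1, -1.0, 0.4]
width: 0.002
grip_force: 0.0
```

>>> play_rows([
  [-3.3,1.2,0,0,0,0],
  [-3.3,1.2,0,0,0,0],
  [-3.3,1.2,0,0,0,0],
  [-3.3,1.2,0,0,0,0],
  [-3.3,1.2,0,0,0,0],
])

```text
time: 1.35
tool_pos: [0.3855, 0.4189, 0.3027]
tcp_rot: [2.089, 2.346, -0.001]
wrist_force: [0.8, -0.4, -0.6]
width: -0.0
grip_force: 0.0
```

>>> play_rows([
  [-3.3,1.2,0,0,0,0],
  [-3.3,1.2,0,0,0,0],
  [-3.3,1.2,0,0,0,0],
  [-3.3,1.2,0,0,0,0],
  [-3.3,1.2,0,0,0,0],
])

```text
time: 1.77
tool_pos: [0.464, 0.2619, 0.3029]
tcp_rot: [-2.09, -2.346, 0.001]
wrist_force: [0.7, 0.5, -0.4]
width: 0.001
grip_force: 0.0
```

>>> play_rows([
  [-3.3,1.2,0,0,0,0],
  [-3.3,1.2,0,0,0,0],
  [-3.3,1.2,0,0,0,0],
  [-3.3,1.2,0,0,0,0],
  [-3.3,1.2,0,0,0,0],
])

```text
time: 2.18
tool_pos: [0.5426, 0.1049, 0.3028]
tcp_rot: [-2.09, -2.345, 0.001]
wrist_force: [1.5, 0.2, 0.8]
width: 0.004
grip_force: 0.0
```

>>> play_rows([
  [-3.3,1.2,0,0,0,0],
  [-3.3,1.2,0,0,0,0],
  [-3.3,1.2,0,0,0,0],
  [-3.3,1.2,0,0,0,0],
  [-3.3,1.2,0,0,0,0],
])

```text
time: 2.6
tool_pos: [0.6212, -0.0521, 0.3027]
tcp_rot: [-2.09, -2.345, 0.001]
wrist_force: [0.5, 1.9, -0.4]
width: 0.0
grip_force: 0.0
```

>>> play_rows([
  [-3.3,1.2,0,0,0,0],
  [-3.3,1.2,0,0,0,0],
  [-3.3,1.2,0,0,0,0],
  [-3.3,1.2,0,0,0,0],
  [0,0,0,0,0,0],
])

```text
time: 3.02
tool_pos: [0.6851, -0.1821, 0.3011]
tcp_rot: [2.094, 2.34, -0.004]
wrist_force: [-0.7, 0.1, 0.0]
width: 0.001
grip_force: 0.0
```

>>> play_rows([
  [0,0,2.9,0,0,0],
  [0,0,2.9,0,0,0],
  [0,0,2.9,0,0,0],
  [0,0,2.9,0,0,0],
  [0,0,0,0,0,0],
])

```text
time: 3.43
tool_pos: [0.6788, -0.1743, 0.1784]
tcp_rot: [-2.081, -2.336, 0.009]
wrist_force: [-1.5, 0.6, -1.8]
width: -0.003
grip_force: 0.0
```

>>> play_rows([
  [0,-1,-0.18,0,0,0],
  [0,-1,-0.18,0,0,0],
  [0,-1,-0.18,0,0,0],
  [0,-1,-0.18,0,0,0],
  [0,-1,-0.18,0,0,0],
])

```text
time: 3.85
tool_pos: [0.6342, -0.1822, 0.1992]
tcp_rot: [2.087, 2.343, 0.003]
wrist_force: [1.4, 0.3, -1.5]
width: -0.001
grip_force: 0.5
```

>>> play_rows([
  [0,-0.9,-0.02,0,0,0],
  [0,-0.9,-0.02,0,0,0],
  [0,-0.9,-0.03,0,0,0],
  [0,-0.9,-0.03,0,0,0],
  [0,0,0,0,0,0],
])

```text
time: 4.27
tool_pos: [0.5964, -0.1861, 0.1973]
tcp_rot: [-2.09, -2.344, 0.001]
wrist_force: [0.0, -0.0, 0.2]
width: 0.002
grip_force: 0.0
```

>>> play_rows([
  [0,-0.65,0.35,0,0,0],
  [0,-0.65,0.35,0,0,0],
  [0,-0.65,0.35,0,0,0],
  [0,-0.65,0.35,0,0,0],
  [0,0,0,0,0,0],
])

```text
time: 4.68
tool_pos: [0.5705, -0.1887, 0.1816]
tcp_rot: [-2.088, -2.343, 0.002]
wrist_force: [-0.2, 0.2, 0.2]
width: 0.005
grip_force: 0.0
```

>>> play_rows([
  [0,-0.65,0.45,0,0,0],
  [0,-0.65,0.45,0,0,0],
  [0,-0.65,0.45,0,0,0],
  [0,-0.65,0.45,0,0,0],
  [0,0,0,0,0,0],
])

```text
time: 5.1
tool_pos: [0.5444, -0.1916, 0.1636]
tcp_rot: [-2.088, -2.343, 0.002]
wrist_force: [0.2, 0.2, 0.2]
width: -0.004
grip_force: 0.0
```

```bash
python3 - <<'E'
from h import *
a=optics.read_camera("scene")[...,::-1]; b=optics.read_camera("top")[...,::-1]
o=np.hstack([crop(a,70,100,160,200,2.5),crop(b,310,125,125,125,3.2)[:400]] if 0 else [cv2.resize(a[120:300,70:230],(400,450)),cv2.resize(b[120:260,310,None] if 0 else b[120:255,310:430],(400,450))])
cv2.imwrite("pics/c2.png",(255*(o/255.)**.7).astype(np.uint8))
E
```

```text
(no output)
```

View pics/c2.png

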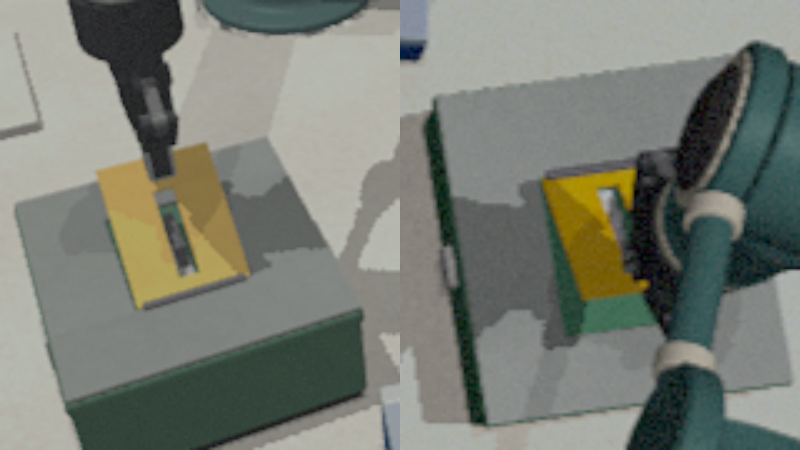

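The leaf (scene half, about (170,225)) is folded well forward with the fingers on its front end at (160,170). I carry on down.

>>> play_rows([
  [0,-0.5,0.5,0,0,0],
  [0,-0.5,0.5,0,0,0],
  [0,-0.5,0.5,0,0,0],
  [0,-0.5,0.5,0,0,0],
  [0,0,0,0,0,0],
])

```text
time: 5.62
tool_pos: [0.5248, -0.1938, 0.1435]
tcp_rot: [-2.088, -2.343, 0.002]
wrist_force: [-0.8, 0.7, -0.6]
width: 0.005
grip_force: 0.0
```

>>> play_rows([
  [0,-0.3,0.5,0,0,0],
  [0,-0.3,0.5,0,0,0],
  [0,-0.3,0.5,0,0,0],
  [0,-0.3,0.5,0,0,0],
  [0,0,0,0,0,0],
])

```text
time: 6.03
tool_pos: [0.5134, -0.1952, 0.1236]
tcp_rot: [-2.088, -2.343, 0.002]
wrist_force: [-0.1, 0.4, -0.7]
width: -0.004
grip_force: 0.0
```

>>> play_rows([
  [0,0,0.5,0,0,0],
  [0,0,0.5,0,0,0],
  [0,0,0.4,0,0,0],
  [0,0,0.2,0,0,0],
  [0,0,0,0,0,0],
])

```text
time: 6.45
tool_pos: [0.5146, -0.1953, 0.1084]
tcp_rot: [-2.089, -2.345, 0.001]
wrist_force: [0.7, 0.2, -0.8]
width: -0.003
grip_force: 0.0
```

>>> play_rows([
  [0,0,0.15,0,0,0],
  [0,0,0.15,0,0,0],
  [0,0,0.1,0,0,0],
  [0,0,0,0,0,0],
])

```text
time: 6.78
tool_pos: [0.515, -0.1955, 0.1051]
tcp_rot: [-2.09, -2.346, -0.0]
wrist_force: [0.6, 1.3, 0.1]
width: 0.001
grip_force: 0.0
```

>>> play_rows([
  [0,0,0.1,0,0,0],
  [0,0,0.1,0,0,0],
  [0,0,0,0,0,0],
])

```text
time: 7.03
tool_pos: [0.5152, -0.1956, 0.104]
tcp_rot: [2.09, 2.345, 0.0]
wrist_force: [-1.9, 0.0, 3.9]
width: -0.005
grip_force: 2.0
```

>>> play_rows([
  [0,0,-2,0,0,0],
  [0,0,-3.5,0,0,0],
  [0,0,-3.5,0,0,0],
  [0,0,-3.5,0,0,0],
  [3.95,-0.1,-2,0,0,0],
])

```text
time: 7.45
tool_pos: [0.5127, -0.1635, 0.2522]
tcp_rot: [2.089, 2.334, 0.001]
wrist_force: [1.7, 0.3, 1.7]
width: -0.006
grip_force: 0.0
```

>>> play_rows([
  [3.95,-0.1,0,0,0,0],
  [3.95,-0.1,0,0,0,0],
  [3.95,-0.1,0,0,0,0],
  [3.95,-0.1,0,0,0,0],
  [3.95,-0.1,0,0,0,0],
], grip=0)

```text
time: 7.87
tool_pos: [0.4815, 0.0385, 0.2473]
tcp_rot: [2.09, 2.345, 0.001]
wrist_force: [0.9, 0.0, -0.2]
width: 0.707
grip_force: 0.0
```

>>> play_rows([
  [3.95,-0.1,0,0,0,0],
  [0,0,0,0,0,0.112],
  [0,0,0,0,0,0.112],
  [0,0,0,0,0,0.112],
  [0,0,0,0,0,0.112],
])

```text
time: 8.28
tool_pos: [0.4764, 0.0766, 0.247]
tcp_rot: [2.562, 1.818, 0.0]
wrist_force: [0.2, -0.0, 0.2]
width: 1.002
grip_force: 0.0
```

>>> play_rows([
  [0,0,2.5,0,0,0],
  [0,0,2.5,0,0,0],
  [0,0,2.5,0,0,0],
  [0,0,2.5,0,0,0],
  [0,0,0,0,0,0],
])

```text
time: 8.7
tool_pos: [0.4722, 0.0755, 0.1417]
tcp_rot: [-2.555, -1.82, 0.013]
wrist_force: [-0.6, -0.2, -0.8]
width: 1.0
grip_force: 0.0
```

```bash
python3 - <<'E'
from h import *
s=sensors.read_state(); print(s["tool_pos"],s["tcp_rot"],s["q"])
a=optics.read_camera("scene")[...,::-1]; b=optics.read_camera("top")[...,::-1]
cv2.imwrite("pics/scene3.png",a);cv2.imwrite("pics/top3.png",b)
o=np.zeros((600,800,3),np.uint8)
o[:320,:400]=crop(a,220,130,80,64,5); o[:400,400:]=cv2.resize(b[180:280,205:305],(400,400))
g=crop(b,340,150,70,75,4) ; 
o[320:600,:280]=crop(b,340,155,70,70,4); o[400:600,400:]=crop(a,100,190,100,50,4)
cv2.imwrite("pics/c3.png",(255*(o/255.)**.7).astype(np.uint8))
E
```

```text
[0.47223478 0.07552407 0.14172529] [-2.55473717 -1.82001529  0.01349737] [ 1.06507866e-01 -2.80606509e-02  2.10190399e+00 -1.81969986e-05
  1.07761487e+00  4.39302779e-01]
```

View pics/c3.png

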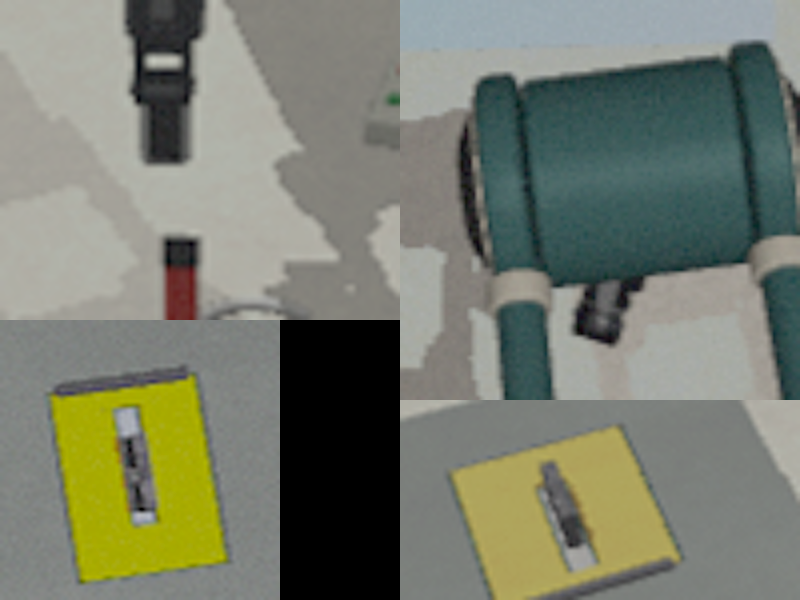

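Leaf lies flat (lower-left panel), eye standing through its slot; the gripper is above the red handle. Descend and grasp.

>>> play_rows([
  [0.2,0,2,0,0,0],
  [0,0,2.5,0,0,0],
  [0,0,2.5,0,0,0],
  [0,0,2.4,0,0,0],
  [0,0,2,0,0,0],
])

```text
time: 9.22
tool_pos: [0.4792, 0.0781, 0.0341]
tcp_rot: [2.557, 1.822, 0.005]
wrist_force: [0.4, -0.7, -0.6]
width: 1.0
grip_force: 0.0
```

>>> play_rows([
  [0,0,0,0,0,0],
  [0,0,0,0,0,0],
  [0,0,0,0,0,0],
  [0,0,0,0,0,0],
  [0,0,0,0,0,0],
], grip=1, force=50)

```text
time: 9.63
tool_pos: [0.4792, 0.0781, 0.0352]
tcp_rot: [2.557, 1.822, 0.006]
wrist_force: [0.4, 1.2, -0.1]
width: 0.301
grip_force: 0.2
```

>>> play_rows([
  [0,0,0,0,0,0],
  [0,0,0,0,0,0],
  [0,0,0,0,0,0],
])

```text
time: 9.88
tool_pos: [0.4785, 0.0781, 0.0345]
tcp_rot: [2.558, 1.822, 0.004]
wrist_force: [-0.6, 0.0, 6.6]
width: 0.18
grip_force: 51.6
```

```bash
python3 - <<'E'
from h import *
# leaf pose by yellow mask in the two views -> box pose
bx=None
out=open("pics/_","w")
for n in("top","scene"):
    im=cv2.imread(f"pics/{n}3.png"); k=4; big=cv2.resize(im,None,fx=k,fy=k,interpolation=cv2.INTER_CUBIC)
    hsv=cv2.cvtColor(big,cv2.COLOR_BGR2HSV); m=cv2.inRange(hsv,(20,90,60),(35,255,255))
    m[:, :(340 if n=="top" else 80)*k]=0; m[:,(410 if n=="top" else 210)*k:]=0
    c=max(cv2.findContours(m,cv2.RETR_EXTERNAL,cv2.CHAIN_APPROX_NONE)[0],key=cv2.contourArea)[:,0]
    P=np.array([onz(n,(p+.5)/k-.5,.104)[:2] for p in c])*1e3
    (cx,cy),(w,h),ang=cv2.minAreaRect(P.astype(np.float32)); A=np.degrees
    print(n,"leaf centre",cx,cy,"size",w,h,"ang",ang)
E
```

```text
top leaf centre 562.9483642578125 -191.962158203125 size 116.32234191894531 90.9626235961914 ang 6.794295310974121
scene leaf centre 563.2445678710938 -192.42971801757812 size 116.9156723022461 90.05357360839844 ang 6.681492805480957
```

Gripped at 15 mm opening (the handle is 16 mm). Box from the flat leaf: both views agree within 0.5 mm: centre (0.5705, -0.1913), yaw 6.74°. Lift, carry over the deck, turn to the start yaw.

>>> play_rows([
  [0,0,-1.5,0,0,0],
  [0,0,-3.5,0,0,0],
  [0,0,-3.5,0,0,0],
  [0,0,-3.5,0,0,0],
  [0,0,-3.5,0,0,0],
])

```text
time: 10.3
tool_pos: [0.4764, 0.0777, 0.1891]
tcp_rot: [-2.558, -1.823, 0.002]
wrist_force: [1.1, 0.4, -0.9]
width: 0.179
grip_force: 50.5
```

>>> play_rows([
  [0,0,-3.5,0,0,0],
  [-2.01,2.37,0,0,0,0],
  [-2.01,2.37,0,0,0,0],
  [-2.01,2.37,0,0,0,0],
  [-2.01,2.37,0,0,0,0],
])

```text
time: 10.72
tool_pos: [0.5408, -0.0302, 0.2232]
tcp_rot: [2.558, 1.824, 0.0]
wrist_force: [0.6, 0.8, -2.0]
width: 0.18
grip_force: 50.4
```

>>> play_rows([
  [-2.01,2.37,0,0,0,0],
  [-2.01,2.37,0,0,0,0],
  [-2.01,2.37,0,0,0,0],
  [-2.01,2.37,0,0,0,0],
  [-2.01,2.37,0,0,0,0],
])

```text
time: 11.13
tool_pos: [0.6199, -0.1642, 0.2223]
tcp_rot: [-2.558, -1.822, 0.001]
wrist_force: [-0.3, -0.1, -0.1]
width: 0.181
grip_force: 50.4
```

>>> play_rows([
  [-2.01,2.37,0,0,0,0],
  [0,0,0,0,0,-0.1094],
  [0,0,0,0,0,-0.1094],
  [0,0,0,0,0,-0.1094],
  [0,0,0,0,0,-0.1094],
])

```text
time: 11.55
tool_pos: [0.6351, -0.1899, 0.222]
tcp_rot: [-2.095, -2.339, 0.001]
wrist_force: [-0.1, 0.3, -1.2]
width: 0.177
grip_force: 50.4
```

>>> play_rows([
  [0,0,0,0,0,-0.1094],
  [0,0,0,0,0,-0.1094],
  [0,0,0,0,0,-0.1094],
  [0,0,0,0,0,-0.1094],
  [0,0,0,0,0,-0.1094],
])

```text
time: 11.97
tool_pos: [0.635, -0.1894, 0.2222]
tcp_rot: [-1.385, -2.818, 0.001]
wrist_force: [0.0, 0.6, -2.2]
width: 0.178
grip_force: 50.4
```

>>> play_rows([
  [0,0,0,0,0,-0.1094],
  [0,0,0,0,0,-0.1094],
  [0,0,0,0,0,-0.1094],
  [0,0,0,0,0,-0.1094],
  [0,0,0,0,0,-0.1094],
])

```text
time: 12.38
tool_pos: [0.6351, -0.1894, 0.2222]
tcp_rot: [-0.572, -3.088, -0.0]
wrist_force: [0.0, -0.5, -0.9]
width: 0.181
grip_force: 50.4
```

>>> play_rows([
  [0,0,0,0,0,0],
  [0,0,0,0,0,0],
  [0,0,0,0,0,0],
])

```text
time: 12.63
tool_pos: [0.6353, -0.1894, 0.2227]
tcp_rot: [-0.585, -3.086, -0.0]
wrist_force: [-0.3, -0.1, -1.4]
width: 0.18
grip_force: 50.4
```

```bash
cat >> h.py <<'E'
be=np.radians(6.74); BO=np.array([.5705,-.1913]); Rb=np.array([[np.cos(be),-np.sin(be)],[np.sin(be),np.cos(be)]])
def Bw(x,y,z): return np.append(Rb@[x/1e3,y/1e3]+BO,.104+z/1e3)   # box mm, z over deck -> world
def rect(im,n,z,x0,x1,y0,y1,k):  # map view of a level plane: up = box +x, left = box +y
    q=np.float32([proj(n,Bw(*c,z)) for c in [(x1,y1),(x1,y0),(x0,y0),(x0,y1)]])
    W,H=int((y1-y0)*k),int((x1-x0)*k)
    return cv2.warpPerspective(im,cv2.getPerspectiveTransform(q,np.float32([(0,0),(W,0),(W,H),(0,H)])),(W,H),flags=cv2.INTER_CUBIC)
E
python3 - <<'E'
from h import *
s=sensors.read_state(); print(s["tool_pos"],s["tcp_rot"],s["q"].round(2))
a=optics.read_camera("scene")[...,::-1]; b=optics.read_camera("top")[...,::-1]
cv2.imwrite("pics/scene4.png",a);cv2.imwrite("pics/top4.png",b)
o=np.zeros((600,800,3),np.uint8)
t3,s3=cv2.imread("pics/top3.png"),cv2.imread("pics/scene3.png")
for i,(im,n) in enumerate([(t3,"top"),(s3,"scene")]):
    R=rect(im,n,19,-40,40,-20,20,5)   # 200x400
    for x in range(-40,41,10): cv2.line(R,(0,int((40-x)*5)),(8,int((40-x)*5)),(0,0,255),1)
    cv2.line(R,(100,0),(100,12),(0,0,255),1); o[:400,i*205:i*205+200]=R
o[:300,415:800]=crop(a,110,120,77,60,5); o[305:600,415:800]=crop(b,345,140,77,59,5)
cv2.imwrite("pics/c4.png",(255*(o/255.)**.7).astype(np.uint8))
E
```

```text
[ 0.63532187 -0.18944119  0.22265938] [-5.84890697e-01 -3.08590643e+00 -9.66041909e-05] [-0.33  0.25  1.64 -0.    1.25 -1.52]
```

View pics/c4.png

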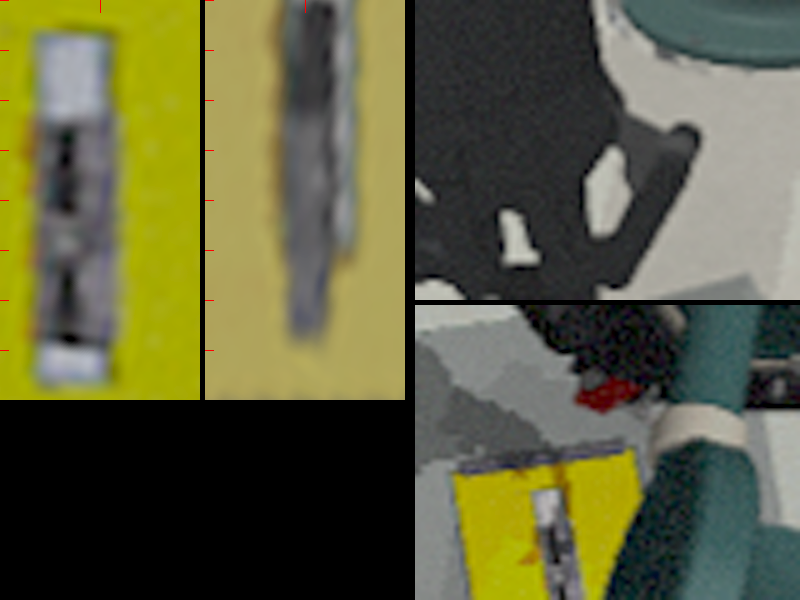

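Rectified panels: eye top spans box x about +17 to -27 mm in both views, so the eye is at about -5.3 mm, y ≈ 0. The scene crop missed the pin; crop around where it should be.

```bash
cat >> h.py <<'E'
from scipy.spatial.transform import Rotation as Ro
def pinpts(s):
    X=Ro.from_rotvec(s["tcp_rot"]).as_matrix(); p=s["tool_pos"]; z=p[2]-.0345+.0035
    yaw=np.arctan2(X[1,0],X[0,0])+np.pi
    c=p[:2]-.037*np.array([np.cos(yaw+np.arctan2(12,35)),np.sin(yaw+np.arctan2(12,35))])
    return c,yaw,z,[np.append(c+.035*np.array([np.cos(yaw+a),np.sin(yaw+a)]),z) for a in np.radians([-138,-110,-80,-50,-20,0])]
E
python3 - <<'E'
from h import *
s=sensors.read_state(); c,yaw,z,P=pinpts(s); print(c,np.degrees(yaw),z)
a=cv2.imread("pics/scene4.png"); uv=np.array([proj("scene",p) for p in P]); print(uv.round(1))
x,y=(uv.mean(0)-[40,30]).astype(int); print(x,y)
o=crop(a,x,y,80,60,8); 
for u in uv: cv2.circle(o,tuple(((u-[x,y]+.5)*8).astype(int)),3,(0,255,0),1)
cv2.imwrite("pics/c5.png",(255*(o[:480]/255.)**.6).astype(np.uint8))
E
```

```text
[ 0.5985028  -0.18789004] 338.5902163879141 0.19187706515658806
[[128.8 185.3]
 [121.8 189.8]
 [118.2 195.8]
 [119.7 201.7]
 [126.3 205.7]
 [132.6 206.7]]
84 167
```

View pics/c5.png

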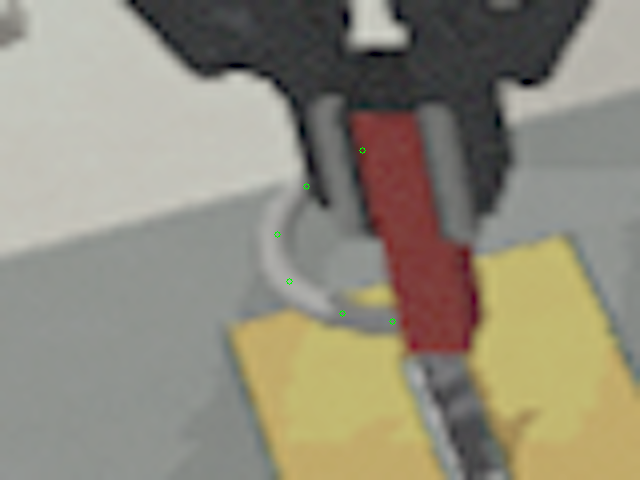

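The rod shows at (270,238)–(345,310), about 6 crop px (2 mm) left of the green predictions. Measuring it with radial profiles.

```bash
python3 - <<'E'
from h import *
from scipy.optimize import least_squares as LS
s=sensors.read_state(); c,yaw,z,P=pinpts(s)
a=cv2.GaussianBlur(cv2.imread("pics/scene4.png"),(0,0),.5).astype(np.float32).mean(2)
Q=[]
rr=np.arange(24,49,2)
for d in range(-110,0,10):
    t=yaw+np.radians(d); pts=np.array([proj("scene",np.append(c+r/1e3*np.array([np.cos(t),np.sin(t)]),z)) for r in rr],np.float32)
    v=cv2.remap(a,pts[:,:1].copy(),pts[:,1:].copy(),cv2.INTER_CUBIC)[:,0]
    print(d,v.astype(int))
E
```

```text
-110 [ 68  67  50  28  22  38  83 125 142 148 156 161 161]
-100 [ 66  45  48  67  68  85 110 119 108 101 107 117 130]
-90 [ 82  87  89  82  72  87 114 120 105  98  98  98  98]
-80 [ 88  89  89  86  74  92 120 119 101  99  98  99  98]
-70 [ 88  87  88  85  80 102 126 115  95  98  99 100  99]
-60 [ 90  88  87  88  92 112 126 114  92  95 100  99  99]
-50 [ 99  95  89  85  97 121 128 109  89  87  87  90  96]
-40 [100 101  98  93 109 127 123 103  85  86  92  94 102]
-30 [101 102  98  89  92 117 119  99 102 114 118 118 118]
-20 [ 98 107 104  91  81  77  78  75  91 118 126 127 126]
-10 [ 87 113 114 103  88  82  76  78  97 118 126 125 124]
```

>>> play_rows([
  [-0.29,0.06,2,0,0,0],
  [0,0,2,0,0,0],
  [0,0,2,0,0,0],
  [0,0,1.2,0,0,0],
  [0,0,0,0,0,0],
])

```text
time: 13.15
tool_pos: [0.636, -0.1892, 0.147]
tcp_rot: [-0.581, -3.08, -0.002]
wrist_force: [-1.4, -0.4, -3.0]
width: 0.181
grip_force: 50.4
```

>>> play_rows([
  [0,0,0.5,0,0,0],
  [0,0,0.3,0,0,0],
  [0,0,0,0,0,0],
  [0,0,0,0,0,0],
])

```text
time: 13.48
tool_pos: [0.6391, -0.1902, 0.1442]
tcp_rot: [0.581, 3.086, -0.0]
wrist_force: [0.4, -0.1, -1.1]
width: 0.18
grip_force: 50.5
```

```bash
python3 - <<'E'
from h import *
s=sensors.read_state(); c,yaw,z,P=pinpts(s); print(s["tool_pos"],s["wrist_force"],c,np.degrees(yaw),z)
a=optics.read_camera("scene")[...,::-1]; cv2.imwrite("pics/scene5.png",a); uv=np.array([proj("scene",p) for p in P])
x,y=(uv.mean(0)-[40,30]).astype(int)
o=crop(a,x,y,80,60,8)
cv2.imwrite("pics/c6.png",(255*(o/255.)**.6).astype(np.uint8))
b=cv2.GaussianBlur(a,(0,0),.5).astype(np.float32).mean(2)
rr=np.arange(24,49,2)
for d in range(-120,0,20):
    t=yaw+np.radians(d); pts=np.array([proj("scene",np.append(c+r/1e3*np.array([np.cos(t),np.sin(t)]),z)) for r in rr],np.float32)
    print(d,cv2.remap(b,pts[:,:1].copy(),pts[:,1:].copy(),cv2.INTER_CUBIC)[:,0].astype(int))
E
```

```text
[ 0.63914933 -0.19022924  0.14419055] [ 0.43867023 -0.05543941 -1.0969162 ] [ 0.6021817  -0.18868199] 338.67869668992523 0.11319054900703437
-120 [ 27  46  64  68  65  54  34  20  18  62 101 118 126]
-100 [ 54  30  27  50  72  91 114 125 122 121 123 124 124]
-80 [109  99  78  74  74  92 120 128 124 118 114  89  73]
-60 [120 116  92  68  79 113 129 120 113 113  86  74  88]
-40 [119 119 120 113 113 126 128 106 101 118 120 109  80]
-20 [113 119 118 102  87  80  80  77  60  51  51  52  56]
```

View pics/c6.png

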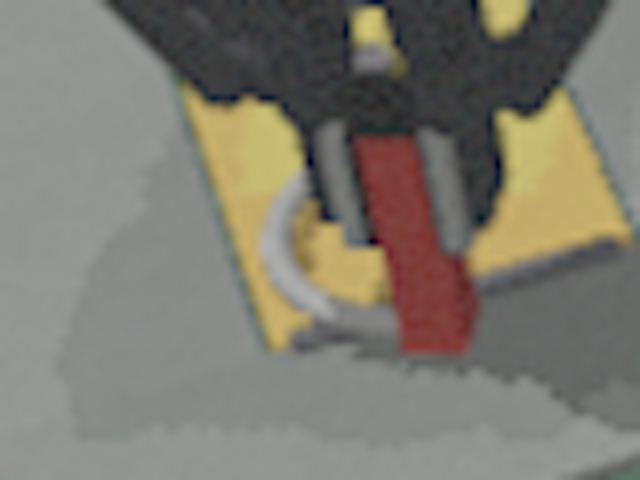

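>>> play_rows([
  [0,0,0.15,0,0,0],
  [-0.058,-0.194,0,0,0,0.0524],
  [-0.058,-0.194,0,0,0,0.0524],
  [0,0,0,0,0,0],
  [0,0,0,0,0,0],
])

```text
time: 13.95
tool_pos: [0.6383, -0.1942, 0.142]
tcp_rot: [0.74, 3.053, -0.0]
wrist_force: [0.3, 0.9, -0.8]
width: 0.175
grip_force: 50.5
```

>>> play_rows([
  [-0.058,-0.194,0,0,0,0.0524],
  [0,0,0,0,0,0],
  [-0.058,-0.194,0,0,0,0.0524],
  [0,0,0,0,0,0],
])

```text
time: 14.28
tool_pos: [0.6373, -0.1981, 0.1418]
tcp_rot: [0.9, 3.01, -0.0]
wrist_force: [0.6, -0.0, -1.0]
width: 0.177
grip_force: 50.5
```

>>> play_rows([
  [-0.058,-0.194,0,0,0,0.0524],
  [-0.058,-0.194,0,0,0,0.0524],
  [0,0,0,0,0,0],
])

```text
time: 14.53
tool_pos: [0.6359, -0.202, 0.1416]
tcp_rot: [-1.056, -2.959, 0.0]
wrist_force: [0.1, -0.8, -1.4]
width: 0.182
grip_force: 50.5
```

>>> play_rows([
  [-0.058,-0.194,0,0,0,0.0524],
  [-0.058,-0.194,0,0,0,0.0524],
  [0,0,0,0,0,0],
])

```text
time: 14.78
tool_pos: [0.6342, -0.2057, 0.1416]
tcp_rot: [-1.208, -2.9, 0.0]
wrist_force: [-1.0, 0.4, -1.5]
width: 0.181
grip_force: 50.5
```

```bash
python3 - <<'E'
from h import *
s=sensors.read_state(); c,yaw,z,P=pinpts(s); print(s["tool_pos"],s["wrist_force"].round(2),s["torque"].round(3),c,np.degrees(yaw),z)
t=yaw; print("pin centre with 1.7mm:",c-.0017*np.array([np.cos(t),np.sin(t)]),"tip past hole deg",186.74-(np.degrees(yaw)-138))
E
```

```text
[ 0.63416296 -0.20565309  0.14160088] [-1.02  0.35 -1.49] [-0.038  0.025 -0.051] [ 0.60099763 -0.18925001] 314.75903331579667 0.11060087514106079
pin centre with 1.7mm: [ 0.59980061 -0.18804288] tip past hole deg 9.980966684203338
```

Tip is past the far side of the eye with no force. Continue along the arc.

>>> play_rows([
  [-0.058,-0.194,0,0,0,0.0524],
  [-0.058,-0.194,0,0,0,0.0524],
  [-0.058,-0.194,0,0,0,0.0524],
  [-0.058,-0.194,0,0,0,0.0524],
  [0,0,0,0,0,0],
])

```text
time: 15.2
tool_pos: [0.6297, -0.2123, 0.1416]
tcp_rot: [-1.504, -2.758, 0.0]
wrist_force: [-0.7, -0.4, -1.4]
width: 0.179
grip_force: 50.5
```

>>> play_rows([
  [-0.058,-0.194,0,0,0,0.0524],
  [-0.058,-0.194,0,0,0,0.0524],
  [-0.058,-0.194,0,0,0,0.0524],
  [-0.058,-0.194,0,0,0,0.0524],
  [0,0,0,0,0,0],
])

```text
time: 15.62
tool_pos: [0.6241, -0.218, 0.1416]
tcp_rot: [1.784, 2.586, 0.0]
wrist_force: [-0.3, 0.5, -1.3]
width: 0.178
grip_force: 50.5
```

```bash
cat >> h.py <<'E'
def rep():
    s=sensors.read_state(); c,yaw,z,P=pinpts(s); t=yaw
    C=c-.0017*np.array([np.cos(t),np.sin(t)]); cb=Rb.T@(C-BO)*1e3
    print("z",s["tool_pos"][2].round(4),"F",s["wrist_force"].round(1),"T",s["torque"].round(2),"centre in box mm",cb.round(2),"to go deg",(np.degrees(yaw)-186.74).round(2)%360)
E
python3 -c "
from h import *
rep()"
```

```text
z 0.1416 F [-0.3  0.5 -1.3] T [-0.01 -0.07 -0.  ] centre in box mm [29.56 -0.07] to go deg 104.04
```

>>> play_rows([
  [-0.058,-0.194,0,0,0,0.0524],
  [-0.058,-0.194,0,0,0,0.0524],
  [-0.058,-0.194,0,0,0,0.0524],
  [-0.058,-0.194,0,0,0,0.0524],
  [0,0,0,0,0,0],
])

```text
time: 16.03
tool_pos: [0.6173, -0.2223, 0.1416]
tcp_rot: [2.045, 2.385, 0.0]
wrist_force: [-0.6, -0.5, -0.9]
width: 0.18
grip_force: 50.5
```

>>> play_rows([
  [-0.058,-0.194,0,0,0,0.0524],
  [-0.058,-0.194,0,0,0,0.0524],
  [-0.058,-0.194,0,0,0,0.0524],
  [-0.058,-0.194,0,0,0,0.0524],
  [0,0,0,0,0,0],
])

```text
time: 16.45
tool_pos: [0.6097, -0.2251, 0.1416]
tcp_rot: [-2.283, -2.158, -0.0]
wrist_force: [-0.2, -0.1, -2.4]
width: 0.183
grip_force: 50.5
```

```bash
python3 -c "
from h import *
rep()"
```

```text
z 0.1416 F [-0.2 -0.1 -2.4] T [-0.04 -0.01  0.03] centre in box mm [29.52  0.04] to go deg 80.05
```

>>> play_rows([
  [-0.058,-0.194,0,0,0,0.0524],
  [-0.058,-0.194,0,0,0,0.0524],
  [-0.058,-0.194,0,0,0,0.0524],
  [-0.058,-0.194,0,0,0,0.0524],
  [0,0,0,0,0,0],
])

```text
time: 16.87
tool_pos: [0.6018, -0.2263, 0.1416]
tcp_rot: [-2.496, -1.908, -0.0]
wrist_force: [0.4, -0.1, -1.2]
width: 0.173
grip_force: 50.5
```

>>> play_rows([
  [-0.058,-0.194,0,0,0,0.0524],
  [-0.058,-0.194,0,0,0,0.0524],
  [-0.058,-0.194,0,0,0,0.0524],
  [-0.058,-0.194,0,0,0,0.0524],
  [0,0,0,0,0,0],
])

```text
time: 17.28
tool_pos: [0.5937, -0.2259, 0.1416]
tcp_rot: [-2.682, -1.636, -0.0]
wrist_force: [-0.7, 0.0, -1.7]
width: 0.179
grip_force: 50.5
```

```bash
python3 -c "
from h import *
rep()"
```

```text
z 0.1416 F [-0.7  0.  -1.7] T [-0.05 -0.02  0.01] centre in box mm [29.51  0.1 ] to go deg 56.04
```

>>> play_rows([
  [-0.058,-0.194,0,0,0,0.0524],
  [-0.058,-0.194,0,0,0,0.0524],
  [-0.058,-0.194,0,0,0,0.0524],
  [-0.058,-0.194,0,0,0,0.0524],
  [0,0,0,0,0,0],
])

```text
time: 17.7
tool_pos: [0.5859, -0.2237, 0.1416]
tcp_rot: [-2.838, -1.347, -0.0]
wrist_force: [-0.6, 0.8, -1.3]
width: 0.181
grip_force: 50.5
```

>>> play_rows([
  [-0.058,-0.194,0,0,0,0.0524],
  [-0.058,-0.194,0,0,0,0.0524],
  [-0.058,-0.194,0,0,0,0.0524],
  [-0.058,-0.194,0,0,0,0.0524],
  [0,0,0,0,0,0],
])

```text
time: 18.12
tool_pos: [0.5788, -0.22, 0.1416]
tcp_rot: [-2.963, -1.043, -0.0]
wrist_force: [-0.2, -0.2, -1.6]
width: 0.18
grip_force: 50.5
```

>>> play_rows([
  [-0.058,-0.194,0,0,0,0.0524],
  [-0.058,-0.194,0,0,0,0.0524],
  [-0.058,-0.194,0,0,0,0.0524],
  [-0.058,-0.194,0,0,0,0.0524],
  [0,0,0,0,0,0],
])

```text
time: 18.53
tool_pos: [0.5726, -0.2149, 0.1417]
tcp_rot: [-3.056, -0.727, -0.0]
wrist_force: [0.1, 0.4, -2.3]
width: 0.174
grip_force: 50.5
```

```bash
python3 -c "
from h import *
rep()"
```

```text
z 0.1417 F [ 0.1  0.4 -2.3] T [-0.04 -0.04 -0.05] centre in box mm [29.67  0.14] to go deg 20.03
```

>>> play_rows([
  [-0.058,-0.194,0,0,0,0.0524],
  [-0.058,-0.194,0,0,0,0.0524],
  [-0.058,-0.194,0,0,0,0.0524],
  [-0.058,-0.194,0,0,0,0.0524],
  [0,0,0,0,0,0],
])

```text
time: 18.95
tool_pos: [0.5675, -0.2086, 0.1416]
tcp_rot: [-3.116, -0.404, -0.0]
wrist_force: [0.3, -0.9, -0.8]
width: 0.177
grip_force: 50.5
```

>>> play_rows([
  [-0.058,-0.194,0,0,0,0.0524],
  [0,0,0.1,0,0,0],
  [0,0,0.1,0,0,0],
  [0,0,0,0,0,0],
])

```text
time: 19.28
tool_pos: [0.5664, -0.2071, 0.1393]
tcp_rot: [-3.125, -0.321, 0.0]
wrist_force: [0.7, -0.2, -1.9]
width: 0.179
grip_force: 50.5
```

>>> play_rows([
  [0,0,0.05,0,0,0],
  [-0.021,-0.064,0,0,0,0.0175],
  [-0.021,-0.064,0,0,0,0.0175],
  [0,0,0,0,0,0],
])

```text
time: 19.62
tool_pos: [0.5657, -0.2058, 0.1391]
tcp_rot: [-3.131, -0.261, -0.0]
wrist_force: [-0.4, 0.1, -0.8]
width: 0.183
grip_force: 50.5
```

```bash
python3 -c "
from h import *
rep()"
```

```text
z 0.1391 F [-0.4  0.1 -0.8] T [-0.03 -0.04  0.02] centre in box mm [29.58 -0.08] to go deg 2.78
```

>>> play_rows([
  [-0.021,-0.064,0,0,0,0.0175],
  [0,0,0,0,0,0],
  [-0.021,-0.064,0,0,0,0.0175],
  [0,0,0,0,0,0],
])

```text
time: 19.95
tool_pos: [0.5651, -0.2046, 0.1391]
tcp_rot: [-3.135, -0.206, -0.0]
wrist_force: [0.3, 0.8, -1.8]
width: 0.177
grip_force: 50.5
```

>>> play_rows([
  [-0.01,-0.032,0,0,0,0.009],
  [0,0,0,0,0,0],
  [-0.01,-0.032,0,0,0,0.009],
  [0,0,0,0,0,0],
])

```text
time: 20.28
tool_pos: [0.5648, -0.2041, 0.1391]
tcp_rot: [3.137, 0.178, -0.0]
wrist_force: [0.2, 0.7, -1.0]
width: 0.176
grip_force: 50.5
```

```bash
python3 -c "
from h import *
rep()"
```

```text
z 0.1391 F [ 0.2  0.7 -1. ] T [-0.03 -0.01 -0.01] centre in box mm [29.59 -0.15] to go deg 359.76
```

>>> play_rows([
  [0,-0.03,0,0,0,0],
  [0,0,0,0,0,0],
  [0,0,0,0,0,0],
])

```text
time: 20.53
tool_pos: [0.5648, -0.2039, 0.1391]
tcp_rot: [3.136, 0.179, 0.0]
wrist_force: [0.6, -0.6, -3.1]
width: 0.179
grip_force: 50.4
```

>>> play_rows([
  [0,-0.03,0,0,0,0],
  [0,0,0,0,0,0],
  [0,0,0,0,0,0],
])

```text
time: 20.78
tool_pos: [0.5648, -0.2038, 0.1391]
tcp_rot: [3.136, 0.179, 0.0]
wrist_force: [0.8, -1.5, -2.4]
width: 0.178
grip_force: 50.4
```

>>> play_rows([
  [0,-0.04,0,0,0,0],
  [0,0,0,0,0,0],
  [0,0,0,0,0,0],
])

```text
time: 21.03
tool_pos: [0.5648, -0.2038, 0.1392]
tcp_rot: [3.135, 0.179, 0.0]
wrist_force: [1.0, -5.4, -2.2]
width: 0.177
grip_force: 50.3
```

>>> play_rows([
  [0,-0.04,0.03,0,0,0],
  [0,0,0,0,0,0],
  [0,0,0,0,0,0],
])

```text
time: 21.28
tool_pos: [0.5648, -0.2037, 0.1391]
tcp_rot: [3.135, 0.179, 0.001]
wrist_force: [-0.2, -6.1, -2.1]
width: 0.184
grip_force: 50.4
```

```bash
python3 -c "
from h import *
rep()"
```

```text
z 0.1391 F [-0.2 -6.1 -2.1] T [-1.2   0.02 -0.02] centre in box mm [29.58  0.21] to go deg 359.8
```

>>> play_rows([
  [0,0.06,0,0,0,0],
  [0,0,0.04,0,0,0],
  [0,0,0.04,0,0,0],
  [0,0,0,0,0,0],
])

```text
time: 21.62
tool_pos: [0.5649, -0.2038, 0.1389]
tcp_rot: [3.135, 0.179, 0.001]
wrist_force: [-2.3, -4.8, 2.9]
width: 0.178
grip_force: 51.2
```

>>> play_rows([
  [0,0,0.03,0,0,0],
  [0,0,0,0,0,0],
])

```text
time: 21.78
tool_pos: [0.5649, -0.2038, 0.1389]
tcp_rot: [3.135, 0.179, 0.001]
wrist_force: [-2.6, -5.1, 3.3]
width: 0.18
grip_force: 51.3
```

>>> play_rows([
  [0,0,0,0,0,0],
  [0,0,0,0,0,0],
  [0,0,0,0,0,0],
  [0,0,0,0,0,0],
  [0,0,0,0,0,0],
], grip=0.4)

```text
time: 22.2
tool_pos: [0.5647, -0.2027, 0.1375]
tcp_rot: [-3.136, -0.179, 0.0]
wrist_force: [-0.2, -0.7, -0.8]
width: 0.602
grip_force: 0.0
```

```bash
python3 - <<'E'
from h import *
rep(); print(sensors.read_state()["width"])
a=optics.read_camera("scene")[...,::-1]; b=optics.read_camera("top")[...,::-1]
cv2.imwrite("pics/c7.png",(255*(np.hstack([crop(a,95,170,80,80,5),crop(b,330,145,80,80,5)])/255.)**.6).astype(np.uint8))
E
```

```text
z 0.1375 F [-0.2 -0.7 -0.8] T [-0.03 -0.07  0.05] centre in box mm [29.62  1.22] to go deg 359.8
0.6024263482563349
```

View pics/c7.png

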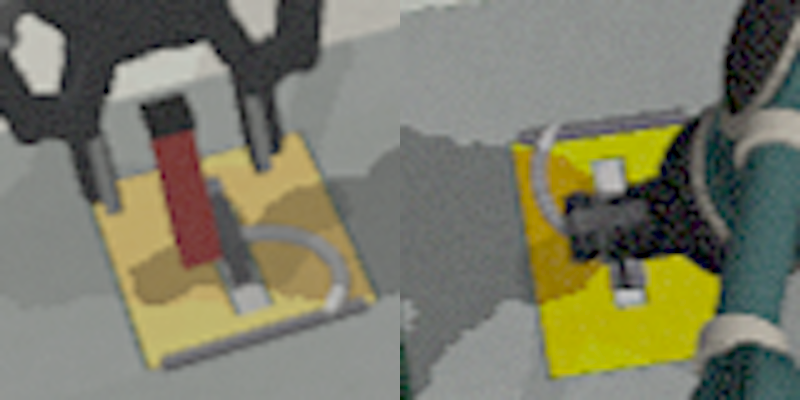

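The pin arcs out from the eye's far side (scene panel, from (250,235) to (335,305)) and the handle stands against the eye. Rise clear and check.

>>> play_rows([
  [0,0,-1.5,0,0,0],
  [0,0,-2.5,0,0,0],
  [0,0,-3,0,0,0],
  [0,0,-3.5,0,0,0],
  [0,0,-3.5,0,0,0],
])

```text
time: 22.72
tool_pos: [0.5641, -0.2029, 0.2783]
tcp_rot: [-3.135, -0.179, 0.002]
wrist_force: [0.8, 0.5, -0.5]
width: 0.603
grip_force: 0.0
```

>>> play_rows([
  [-3,3,-2,0,0,0],
  [-3,3,0,0,0,0],
  [-3,3,0,0,0,0],
  [-3,3,0,0,0,0],
  [0,0,0,0,0,0],
])

```text
time: 23.13
tool_pos: [0.4593, -0.3357, 0.2958]
tcp_rot: [3.134, 0.17, -0.004]
wrist_force: [0.2, -0.2, -0.6]
width: 0.597
grip_force: 0.0
```

```bash
python3 - <<'E'
from h import *
a=optics.read_camera("scene")[...,::-1]; b=optics.read_camera("top")[...,::-1]
o=np.hstack([crop(a,95,170,80,80,5),crop(b,330,145,80,80,5)])
cv2.imwrite("pics/c8.png",(255*(o/255.)**.6).astype(np.uint8))
E
```

```text
(no output)
```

View pics/c8.png

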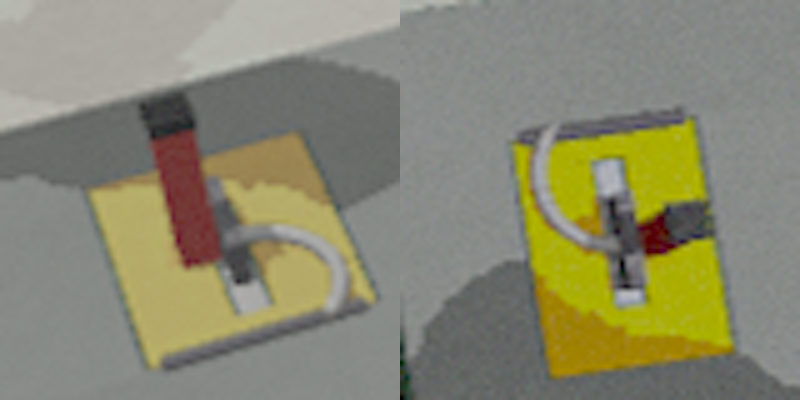

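Both panels show the leaf flat, the rod through the eye (top panel, (615,245)) and the handle against the eye's right side, with the arm clear.

```bash
python3 -c "
from workcell import order
print(order.finish_job())"
```

```text
the job is handed in; nothing more can be done
None
```

The box is locked and the job handed in (about 23 s of the 72 s used): the leaf is flat over the eye, and the curved pin is threaded through with its red handle against the eye and released to lie on the leaf; contact forces stayed under about 10 N, and the arm never touched the other items.

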